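Stack the grinder hubs on the arbor

ROBOT

A 7-joint arm with a two-finger parallel gripper is mounted at the origin on a cart in front of the work surface, level with it; the furniture and walls round the work are solid. World frame = base frame: x ahead of the robot, y to its left, z up, the work surface at z = 0. Lengths are in mm, angles in rad, forces in N, time in s.
With the tool pointing down it reaches from about 425 to 875 mm from the base axis. Payload 8.4 kg.
Tool frame: the origin (TCP) lies midway between the tips of the shut fingers; the grasp point (between the pads) lies 19 mm behind it; z points along the fingers, y is the line along which they close (so a half turn about z gives the same grasp; the last joint's range is limited). The gripper opens to 87 mm and grips with 3 to 60 N. Pads are 19 mm wide; open, the fingers measure 117 mm over their backs; the gripper's body (75 mm by 190 mm) begins 51 mm behind the grasp point.
Start: joints at [-1.372, 0.333, 0.04, 1.465, -0.013, 1.343, -0.059], TCP at [190.723, 621.36, 222.546] pointing down, gripper open.
Joint ranges: [-2.58, 2.58], [-0.38, 2.09], [-1.3, 1.39], [0.25, 2.4], [-1.5, 4.64], [0.08, 2.09], [-2.65, 2.65]. Speed limits (rad/s): [2.22, 2.22, 2.79, 2.79, 3.14, 3.14, 3.14].

INTERFACE

Orientations are given as a 3x3 rotation matrix whose columns are the frame's x, y, z axes.
In Python, from plant import * gives the robot as it stands. The module is installed in compiled form; this text tells all that it offers.
- The arm moves only by the tool apply_moves, never from a script. Its argument "increments" is a list of rows, each a list of 3 entries, a list of its own where there are three numbers: the shift along the tool's x, y, z in mm, then the turn, a rotation vector about the tool's x, y, z in degrees, then the closure, from 0 (fully open) to 1 (shut). A call has 1 to 12 rows; each row shifts and turns the commanded pose from where the row before left it, along the tool's axes as they then stand; what a row does not reach is not made up. A row lasts 1/10 s, in which the tool goes at most 50 mm and 8.59 degrees, less where a joint would pass 70% of its speed; a pose out of reach is approached as far as the arm can. A call is refused whole if a number of a shift passes 50 or a number of a turn 8.59, either way. A call with a gripper value outside its range is refused whole. The fingers move at their own pace and stop on an object; "newtons" is the grip in N (left out, the last holds). Time passes only in rows, so rows that do not move let the fingers close. It gives the time, the measured TCP pose, the force, the opening and the grip force at its end, in the units of the state.
- read_state(): the state, without advancing time (a new reading comes with each control period).
- camera(name): name is "scene" or "top" or "wrist"; returns the picture (480x640x3 uint8, red, green, blue); there is no depth.
- get_calibration(name): a dict with "camera_matrix" (3x3 intrinsics, pixels), "extrinsics" (4x4, takes a point from world to camera coordinates). Camera axes: x right, y up, looking along -z (the intrinsics and any distortion apply to the point x, -y, -z); pixel columns grow to the right and rows downward; lengths in mm; the calibration is good to about 2 mm. A picture is of the moment at which its call begins: read the wrist's pose just before it. get_calibration takes no time and is no camera call; for the wrist camera it gives the pose at the moment of the call.
- finish_job(): hands the job in; it is judged then, once.
The state is a dict: "time": time; "joint_pos": joint angles; "qd": joint speeds; "joint_efforts": joint torques, N m; "ee_pos": TCP position; "eef_rot": TCP orientation; "contact_force": force on the tool from outside, world axes, zero at the start; "wrist_torque": the same for the moment, N m; "grip_width": finger opening in mm; "finger_force": force on a finger pad.
Only numpy, scipy, OpenCV 4.12 (cv2) and the standard library are available. Lean on these libraries where they do the work, as an engineer would, in place of code of your own. Each camera call takes 0.05 s, during which the arm holds its last target. There are 200 camera calls.

TASK

Seat the large blue flanged hub, flange down, over the steel spigot of the grey arbor base so that it lies fully home on the base, then seat the orange hub, flange down, over the same spigot on top of the blue one. Let go of both, and leave the green hub alone.

Things in the scene. Friction and masses are not known exactly. Their poses are not given: they have to be found in the camera images.
- seat (a point): centre of the steel seat (92 mm disc) of the fixed grey arbor base (120 mm disc), at the foot of its spigot, 16 mm above the table; z up. Upright steel spigot, 24 mm in diameter up to 42 mm above the seat, then tapering to 8 mm at its top, 57 mm above the seat. Home, the first hub's underside lies on the seat; the second rests on the first one's neck, underside 32 mm above the seat.
- blue_flange: flanged hub lying flange down: flat round flange 84 mm in diameter, 8 mm thick, with a round neck 44 mm in diameter rising to 32 mm above the underside; bore 32 mm in diameter right through. Origin: on the axis, in the underside; z up, out of the neck. Round: yaw does not matter. Blue, the largest; about 160 g. It goes on first. The three hubs may lie in one another's places.
- orange_flange: flanged hub lying flange down: flat round flange 66 mm in diameter, 8 mm thick, with a round neck 44 mm in diameter rising to 32 mm above the underside; bore 32 mm in diameter right through. Origin: on the axis, in the underside; z up, out of the neck. Round: yaw does not matter. Orange; about 120 g. It goes on second. The three hubs may lie in one another's places.
- green_flange: flanged hub lying flange down: flat round flange 66 mm in diameter, 8 mm thick, with a round neck 44 mm in diameter rising to 32 mm above the underside; bore 32 mm in diameter right through. Origin: on the axis, in the underside; z up, out of the neck. Round: yaw does not matter. Green, a spare; about 120 g. It stays where it lies. The three hubs may lie in one another's places.
There are look-alikes about, which are no part of the job. What is shaped like the blue_flange but pink is not meant.

How it is judged:
By the outcome, as a careful person would: the job done as asked, in the order asked, and still so for the second after the job is handed in, with the robot touching nothing.
It also fails if it takes over 64 s, if anything falls off the work surface, if the arm or the gripper's body presses on something with over 40 N, if the wrist force passes 120 N, or if a joint passes its speed limit or range.

## Working session

There is one attempt and no reset: what is moved stays moved. The work goes in short steps, Python scripts to look and compute and a tool call to move; the robot and the scene stay as the last step left them, time stands still between calls to the robot, and variables do not carry over. Pictures are saved under pics/ and viewed, at most 10 in all, crops included, and the job is handed in when it is done.

Besides the shell and the picture viewer there is one more tool, called by a JSON object that holds its "fn" and its "kwargs". apply_moves: Moves the arm, as the interface text tells. Its arguments: {"type":"object","properties":{"increments":{"type":"array","items":{"type":"array"}},"newtons":{"type":"number"}},"required":["increments"]}

```bash
mkdir -p pics
python3 - <<'E'
from plant import *
import cv2,numpy as np
s=read_state();print(s['time'],s['ee_pos'],np.round(s['eef_rot'],3),s['grip_width'])
for n in("top","scene"):
    im=camera(n);cv2.imwrite(f'pics/{n}.png',im[:,:,::-1]);c=get_calibration(n);print(n,c)
E
```

```text
0.0 [190.61464572 620.92794105 221.63330206] [[-0.956  0.293 -0.   ]
 [ 0.293  0.956 -0.002]
 [-0.    -0.002 -1.   ]] 87.02768769766534
top {'camera_matrix': array([[481.85448117,   0.        , 314.24564569],
       [  0.        , 481.85448117, 246.20285518],
       [  0.        ,   0.        ,   1.        ]]), 'extrinsics': array([[-1.42415757e-02, -9.99793023e-01, -1.45289053e-02,
        -1.87011274e+01],
       [ 9.92566188e-01, -1.58921118e-02,  1.20664008e-01,
        -5.75511850e+02],
       [-1.20869928e-01, -1.27024546e-02,  9.92587078e-01,
        -8.28528791e+02],
       [ 0.00000000e+00,  0.00000000e+00,  0.00000000e+00,
         1.00000000e+00]])}
scene {'camera_matrix': array([[443.51473   ,   0.        , 317.05216565],
       [  0.        , 443.51473   , 240.93259641],
       [  0.        ,   0.        ,   1.        ]]), 'extrinsics': array([[ 8.57130339e-01, -5.15086137e-01, -3.72197049e-03,
        -5.19933888e+02],
       [ 2.31119611e-01,  3.78117523e-01,  8.96443453e-01,
        -1.73928786e+02],
       [-4.60338253e-01, -7.69229101e-01,  4.43142509e-01,
        -6.26087858e+02],
       [ 0.00000000e+00,  0.00000000e+00,  0.00000000e+00,
         1.00000000e+00]])}
```

View pics/top.png

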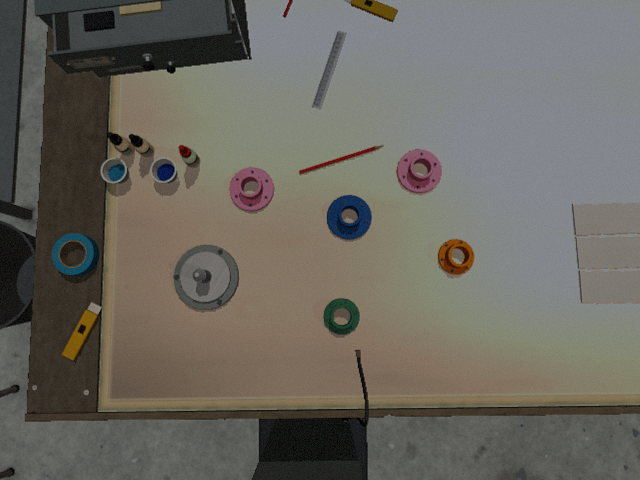

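View pics/scene.png

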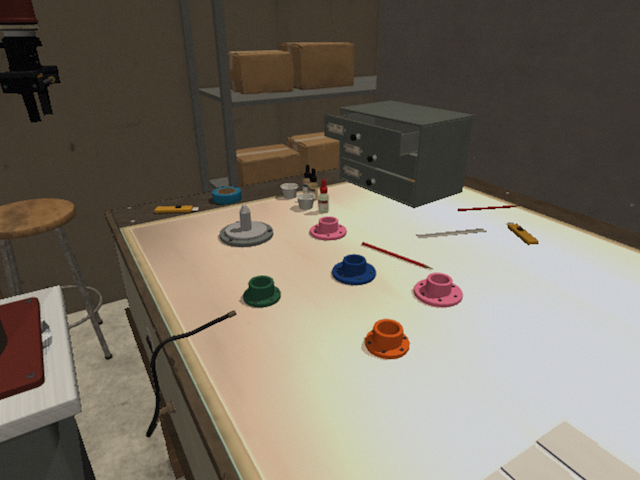

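The top picture shows these objects:
- Blue hub at (349,217). The look-alikes to rule out are the pink hubs at (251,189) and (419,171).
- Orange hub at (456,257), and the green spare at (341,316).
- Arbor base at (206,277), with its spigot tip near (200,274).
- Other round things, not hubs: the cyan tape at (75,255) and the paint cups at (115,171) and (165,170).

By colour and size I choose blue (349,217), then orange (456,257). Next I measure them and check with one crop.

```bash
cat > h.py <<'E'
from plant import *
import cv2,numpy as np
from scipy.optimize import least_squares
def proj(c,P):
    E,K=c['extrinsics'],c['camera_matrix']
    q=np.c_[P,np.ones(len(P))]@E.T; q=q[:,:3]*[1,-1,-1]
    q=q@K.T; return q[:,:2]/q[:,2:]
def ray(c,uv,z):
    E,K=c['extrinsics'],c['camera_matrix']; R=E[:3,:3]
    d=R.T@(np.linalg.inv(K)@[*uv,1]*[1,-1,-1]); o=-R.T@E[:3,3]
    return o+d*(z-o[2])/d[2]
A=np.linspace(0,2*np.pi,120)
def ring(x,y,z,r): return np.c_[x+r*np.cos(A),y+r*np.sin(A),0*A+z]
def fit(c,mask,seed,rings):
    """world x,y whose projected silhouette (hull of rings (z,r)) matches the mask blob nearest the seed pixel"""
    cs=[k for k in cv2.findContours(mask.astype(np.uint8),cv2.RETR_EXTERNAL,cv2.CHAIN_APPROX_NONE)[0] if cv2.contourArea(k)>150]
    k=min(cs,key=lambda k:np.hypot(*(k[:,0].mean(0)-seed)))
    pts=cv2.convexHull(k)[:,0].astype(float)
    def res(p):
        h=cv2.convexHull(np.vstack([proj(c,ring(p[0],p[1],z,r)) for z,r in rings]).astype(np.float32))
        return [cv2.pointPolygonTest(h,tuple(map(float,q)),True) for q in pts]
    s=least_squares(res,ray(c,seed,10)[:2],loss='soft_l1',diff_step=1e-3)
    return s.x,np.std(s.fun),np.mean(s.fun)
def masks(im):
    h,s,v=cv2.split(cv2.cvtColor(im,cv2.COLOR_RGB2HSV))
    return {'blue':(h>100)&(h<125)&(s>120),'orange':(h>3)&(h<22)&(s>190)&(v>90),'green':(h>50)&(h<95)&(s>90),'grey':(s<35)&(v<190)}
HUB=lambda R:[(0,R),(8,R),(32,22)]
E
python3 - <<'E'
from h import *
im=cv2.imread('pics/top.png')[:,:,::-1].copy();c=get_calibration('top');m=masks(im)
for n,s,r in(('blue',(349,217),HUB(42)),('orange',(456,257),HUB(33)),('green',(341,316),HUB(33)),('grey',(206,277),[(0,60),(10,60)])):
    print(n,fit(c,m[n],s,r),ray(c,s,10))
print('spigot tip',ray(c,(200,274),73),'pinks',ray(c,(251,189),10),ray(c,(419,171),10))
cv2.imwrite('pics/c1.png',cv2.resize(np.ascontiguousarray(im[140:350,160:490,::-1]),None,fx=2.4,fy=2.4,interpolation=2))
E
```

```text
blue (array([633.04434971, -91.92164662]), np.float64(0.1834349865006831), np.float64(0.8270649052209701)) [631.70177877 -92.32723027  10.        ]
orange (array([ 556.66958247, -286.67564145]), np.float64(0.365864561813301), np.float64(1.00237849832567)) [ 554.11313616 -286.25133367   10.        ]
green (array([451.0060735 , -73.57829962]), np.float64(0.2693908443842565), np.float64(0.7701341319300549)) [450.15908328 -73.69363425  10.        ]
grey (array([525.53793594, 173.6807494 ]), np.float64(0.19484253432480178), np.float64(0.6016552022896318)) [524.4313777  172.34615275  10.        ]
spigot tip [525.87081097 167.61978095  73.        ] pinks [688.03612533  89.88429152  10.        ] [ 716.89020052 -225.28114332   10.        ]
```

View pics/c1.png

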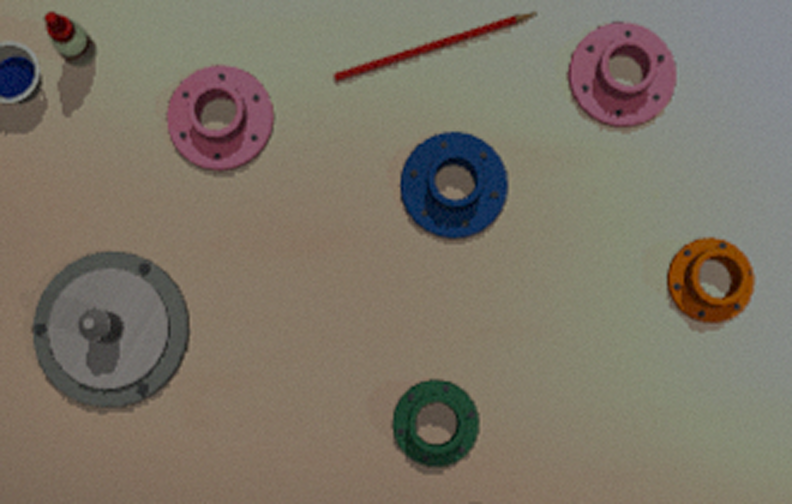

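The crop shows the blue hub with its neck up at crop (453,182), the orange hub at (711,280), and the arbor at (112,330). They agree with the description and are clear of each other. I'll move towards blue and look at the arbor with the wrist camera on the way.

{"fn": "apply_moves", "kwargs": {"increments": [[[-31, -28, 0], [0, 0, 0], 0], [[-31, -28, 0], [0, 0, 0], 0], [[-31, -28, 0], [0, 0, 0], 0], [[-31, -28, 0], [0, 0, 0], 0], [[-31, -28, 0], [0, 0, 0], 0], [[-31, -28, 0], [0, 0, 0], 0], [[-31, -28, 0], [0, 0, 0], 0], [[-31, -28, 0], [0, 0, 0], 0], [[-31, -28, 0], [0, 0, 0], 0], [[-31, -28, 0], [0, 0, 0], 0], [[-31, -28, 0], [0, 0, 0], 0], [[0, 0, 0], [0, 0, 0], 0]], "newtons": 25}}

```text
time: 1.3
ee_pos: [429.0, 221.3, 222.6]
eef_rot: [[-0.954, 0.301, 0.001], [0.301, 0.954, -0.001], [-0.001, -0.001, -1.0]]
contact_force: [-0.2, 0.0, -0.4]
grip_width: 86.9
finger_force: 0.0
```

Run:
```python
from h import *
s=read_state();c=get_calibration('wrist');im=camera('wrist');cv2.imwrite('pics/w1.png',im[:,:,::-1]);np.savez('w1',E=c['extrinsics'],K=c['camera_matrix'])
print(s['time'],s['ee_pos'],np.round(s['eef_rot'],3),s['joint_pos'],abs(s['qd']).max(),s['contact_force']);print(c)
```

```text
1.3 [429.01133504 221.30628824 222.6175117 ] [[-0.954  0.301  0.001]
 [ 0.301  0.954 -0.001]
 [-0.001 -0.001 -1.   ]] [-0.93232692 -0.02347644  0.35995264  1.87349024  0.00999182  1.2900944
  0.68961069] 0.08735293673029543 [-0.24855436  0.02577886 -0.35310264]
{'camera_matrix': array([[389.2952496 ,   0.        , 324.98226721],
       [  0.        , 389.2952496 , 242.09624091],
       [  0.        ,   0.        ,   1.        ]]), 'extrinsics': array([[ 3.01592362e-01,  9.53436806e-01, -5.51827469e-04,
        -3.39949267e+02],
       [-9.16360958e-01,  2.89704553e-01, -2.76322033e-01,
         3.61300819e+02],
       [-2.63295730e-01,  8.38422877e-02,  9.61064945e-01,
        -2.95018840e+02],
       [ 0.00000000e+00,  0.00000000e+00,  0.00000000e+00,
         1.00000000e+00]])}
```

View pics/w1.png

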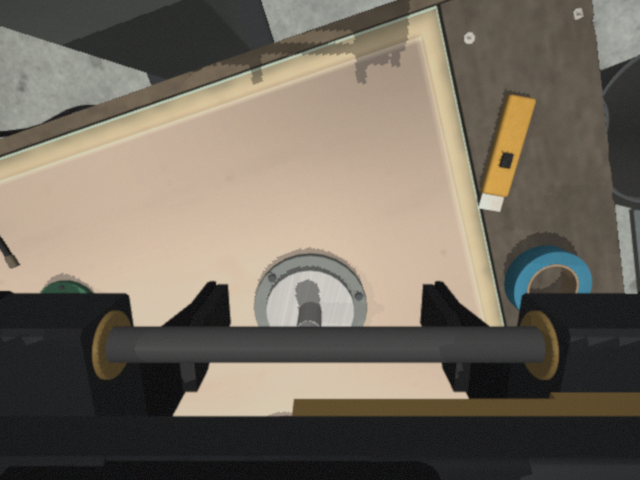

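The wrist view has the arbor at (310,300), half hidden by the gripper bar. The camera looks towards tool +x, so I'll pass beyond the object in tool −x to see it clear.

{"fn": "apply_moves", "kwargs": {"increments": [[[-37, -3, 0], [0, 0, 0], 0], [[-37, -3, 0], [0, 0, 0], 0], [[-37, -3, 0], [0, 0, 0], 0], [[-37, -3, 0], [0, 0, 0], 0], [[-37, -3, 0], [0, 0, 0], 0], [[0, 0, 0], [0, 0, 0], 0]]}}

```text
time: 1.95
ee_pos: [601.4, 156.4, 221.2]
eef_rot: [[-0.955, 0.296, -0.0], [0.296, 0.955, -0.003], [-0.001, -0.003, -1.0]]
contact_force: [0.2, -0.8, 0.5]
grip_width: 87.0
finger_force: 0.0
```

```bash
cat > shot.py <<'E'
from h import *
import sys
s=read_state();c=get_calibration('wrist');im=camera('wrist');n=sys.argv[1]
cv2.imwrite(f'pics/{n}.png',im[:,:,::-1]);np.savez(n,extrinsics=c['extrinsics'],camera_matrix=c['camera_matrix'])
print(s['time'],s['ee_pos'],abs(s['qd']).max())
E
python3 shot.py w2
```

```text
1.95 [601.42073442 156.40619482 221.1906085 ] 0.061984225032541945
```

{"fn": "apply_moves", "kwargs": {"increments": [[[-28, -32, 0], [0, 0, 0], 0], [[-28, -32, 0], [0, 0, 0], 0], [[-28, -32, 0], [0, 0, 0], 0], [[-28, -32, 0], [0, 0, 0], 0], [[-28, -32, 0], [0, 0, 0], 0], [[-28, -32, 0], [0, 0, 0], 0], [[-28, -32, 0], [0, 0, 0], 0], [[0, 0, 0], [0, 0, 0], 0], [[0, 0, 0], [0, 0, 0], 0]]}}

```text
time: 2.9
ee_pos: [720.1, -112.8, 221.9]
eef_rot: [[-0.956, 0.294, -0.001], [0.294, 0.956, 0.001], [0.001, 0.001, -1.0]]
contact_force: [-0.8, 0.0, 0.4]
grip_width: 87.0
finger_force: 0.0
```

```bash
python3 shot.py w3; python3 -c "
import cv2,numpy as np
cv2.imwrite('pics/w23.png',np.vstack([cv2.resize(cv2.imread('pics/w%d.png'%i)[90:390],None,fx=.95,fy=.95) for i in(2,3)]))"
```

```text
2.9 [ 720.10235076 -112.82078492  221.8663493 ] 0.03719731852940376
```

View pics/w23.png

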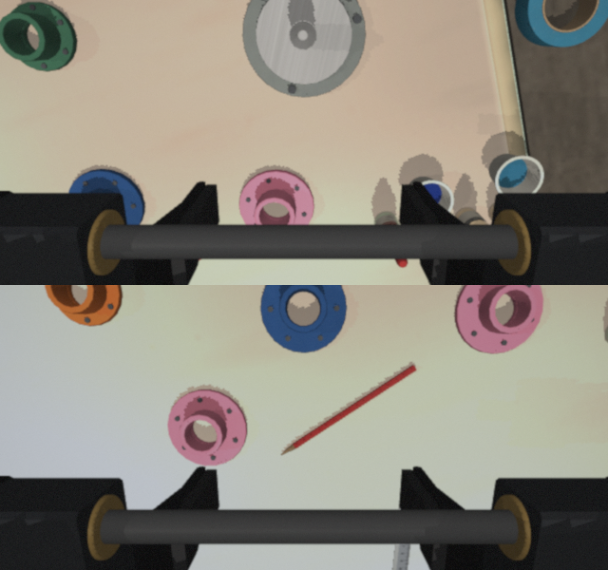

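The upper strip (w2) shows the arbor from above, with the spigot top at full-image pixel (318,127). The lower strip (w3) shows the blue hub at (320,115), with orange at (88,98).

Run:
```python
from h import *
for n,L in(('w2',[('grey',(320,127),[(0,60),(10,60)])]),('w3',[('blue',(320,115),HUB(42)),('orange',(88,98),HUB(33))])):
    im=cv2.imread(f'pics/{n}.png')[:,:,::-1].copy();c=np.load(n+'.npz');m=masks(im)
    for k,s,r in L: print(k,fit(c,m[k],s,r))
    if n=='w2':
        print('tip',ray(c,(318,127),73))
        g=cv2.cvtColor(im,cv2.COLOR_RGB2GRAY);print(cv2.HoughCircles(cv2.resize(g[60:200,230:410],None,fx=3,fy=3,interpolation=2),cv2.HOUGH_GRADIENT,1,20,param1=100,param2=25,minRadius=9,maxRadius=60))
```

```text
grey (array([524.25497901, 174.27428048]), np.float64(0.26298543319613304), np.float64(0.9786678102617654))
tip [524.23762869 174.08603298  73.        ]
[[[265.5 201.5  16.1]]]
blue (array([630.82736041, -91.45938621]), np.float64(0.6699994515521565), np.float64(1.6929542178547974))Traceback (most recent call last):
  File "<stdin>", line 4, in <module>
  File "h.py", line 17, in fit
    k=min(cs,key=lambda k:np.hypot(*(k[:,0].mean(0)-seed)))
ValueError: min() iterable argument is empty
```

Arbor centre is (524.3, 174.1): the disc fit and the spigot tip agree. Blue is at (631.5, −91.7), within 2 mm between the two views. I'll move over it and partly down.

{"fn": "apply_moves", "kwargs": {"increments": [[[30, -2, 0], [0, 0, 0], 0], [[30, -2, 0], [0, 0, 0], 0], [[31, -2, 0], [0, 0, 0], 0], [[0, 0, 40], [0, 0, 0], 0], [[0, 0, 40], [0, 0, 0], 0], [[0, 0, 40], [0, 0, 0], 0], [[0, 0, 40], [0, 0, 0], 0], [[0, 0, 0], [0, 0, 0], 0], [[0, 0, 0], [0, 0, 0], 0]]}}

```text
time: 3.85
ee_pos: [631.6, -90.5, 63.4]
eef_rot: [[-0.957, 0.291, -0.001], [0.291, 0.957, 0.001], [0.001, 0.0, -1.0]]
contact_force: [0.9, 0.8, 0.7]
grip_width: 87.3
finger_force: 0.0
```

{"fn": "apply_moves", "kwargs": {"increments": [[[0, -1, 25], [0, 0, 0], 0], [[0, 0, 15], [0, 0, 0], 0], [[0, 0, 9], [0, 0, 0], 0], [[0, 0, 0], [0, 0, 0], 0], [[0, 0, 0], [0, 0, 0], 1], [[0, 0, 0], [0, 0, 0], 1], [[0, 0, 0], [0, 0, 0], 1], [[0, 0, 0], [0, 0, 0], 1], [[0, 0, 0], [0, 0, 0], 1], [[0, 0, 0], [0, 0, 0], 1], [[0, 0, 0], [0, 0, 0], 1], [[0, 0, 0], [0, 0, 0], 1]], "newtons": 25}}

```text
time: 5.05
ee_pos: [631.5, -93.3, 13.7]
eef_rot: [[-0.956, 0.293, 0.0], [0.293, 0.956, 0.0], [-0.0, 0.0, -1.0]]
contact_force: [0.4, -0.2, 0.7]
grip_width: 43.6
finger_force: 25.0
```

Gripped: opening 43.6 mm on the 44 mm neck, at 25 N. Lift and carry.

{"fn": "apply_moves", "kwargs": {"increments": [[[0, 0, -35], [0, 0, 0], 1], [[0, 0, -50], [0, 0, 0], 1], [[0, 0, -50], [0, 0, 0], 1], [[23, 28, 0], [0, 0, 0], 1], [[23, 28, 0], [0, 0, 0], 1], [[23, 28, 0], [0, 0, 0], 1], [[23, 28, 0], [0, 0, 0], 1], [[23, 28, 0], [0, 0, 0], 1], [[23, 28, 0], [0, 0, 0], 1], [[22, 28, 0], [0, 0, 0], 1], [[21, 28, 0], [0, 0, 0], 1], [[0, 0, 0], [0, 0, 0], 1]]}}

```text
time: 6.25
ee_pos: [521.7, 179.4, 148.1]
eef_rot: [[-0.958, 0.287, -0.002], [0.287, 0.958, 0.002], [0.002, 0.001, -1.0]]
contact_force: [-0.4, 0.1, -2.0]
grip_width: 43.5
finger_force: 25.0
```

{"fn": "apply_moves", "kwargs": {"increments": [[[0, 0, 0], [0, 0, 0], 1], [[0, 0, 0], [0, 0, 0], 1]]}}

```text
time: 6.45
ee_pos: [524.3, 172.6, 148.4]
eef_rot: [[-0.956, 0.295, -0.0], [0.295, 0.956, -0.001], [-0.0, -0.001, -1.0]]
contact_force: [0.4, -0.7, -1.8]
grip_width: 43.5
finger_force: 25.0
```

Run:
```python
from h import *
im=camera('top');cv2.imwrite('pics/t2.png',im[:,:,::-1]);im2=camera('scene')
cv2.imwrite('pics/b2.png',np.hstack([cv2.resize(im[180:380,100:300],None,fx=2,fy=2),cv2.resize(im2[100:300,140:340],None,fx=2,fy=2)])[:,:,::-1])
```

```text
(no output)
```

View pics/b2.png

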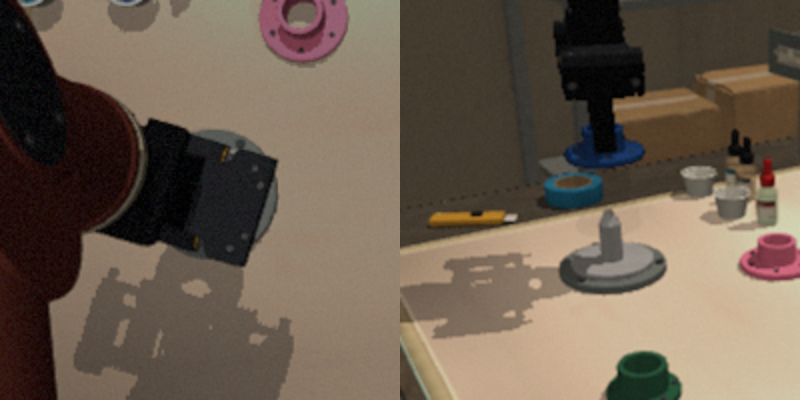

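The scene view shows the blue hub held level above the spigot, with the spigot tip at crop (610,215). Lower it in stages and watch the force.

{"fn": "apply_moves", "kwargs": {"increments": [[[0, 1, 30], [0, 0, 0], 1], [[0, 0, 22], [0, 0, 0], 1], [[0, 0, 10], [0, 0, 0], 1], [[0, 0, 10], [0, 0, 0], 1], [[0, 0, 8], [0, 0, 0], 1], [[0, 0, 8], [0, 0, 0], 1], [[0, 0, 0], [0, 0, 0], 1], [[0, 0, 0], [0, 0, 0], 1]]}}

```text
time: 7.35
ee_pos: [524.6, 174.9, 60.9]
eef_rot: [[-0.956, 0.293, 0.0], [0.293, 0.956, 0.0], [-0.0, 0.0, -1.0]]
contact_force: [0.3, 0.1, -1.2]
grip_width: 43.6
finger_force: 25.0
```

No side force, and the underside is already past the taper. Continue to the seat and release.

{"fn": "apply_moves", "kwargs": {"increments": [[[0, 0, 12], [0, 0, 0], 1], [[0, 0, 10], [0, 0, 0], 1], [[0, 0, 5], [0, 0, 0], 1], [[0, 0, 2], [0, 0, 0], 1], [[0, 0, 1], [0, 0, 0], 1], [[0, 0, 0], [0, 0, 0], 1]]}}

```text
time: 7.95
ee_pos: [524.5, 174.8, 30.6]
eef_rot: [[-0.956, 0.294, 0.0], [0.294, 0.956, -0.0], [-0.0, -0.0, -1.0]]
contact_force: [-0.3, -0.0, -1.5]
grip_width: 43.5
finger_force: 25.0
```

{"fn": "apply_moves", "kwargs": {"increments": [[[0, 0, 1], [0, 0, 0], 1], [[0, 0, 0], [0, 0, 0], 0], [[0, 0, 0], [0, 0, 0], 0], [[0, 0, 0], [0, 0, 0], 0], [[0, 0, 0], [0, 0, 0], 0], [[0, 0, 0], [0, 0, 0], 0], [[0, 0, 0], [0, 0, 0], 0], [[0, 0, -40], [0, 0, 0], 0], [[0, 0, -50], [0, 0, 0], 0], [[0, 0, -50], [0, 0, 0], 0], [[0, 0, -50], [0, 0, 0], 0], [[0, 0, 0], [0, 0, 0], 0]]}}

```text
time: 9.15
ee_pos: [527.6, 175.7, 226.9]
eef_rot: [[-0.956, 0.294, 0.01], [0.294, 0.956, 0.006], [-0.007, 0.008, -1.0]]
contact_force: [0.5, 0.3, -0.8]
grip_width: 86.6
finger_force: 0.0
```

{"fn": "apply_moves", "kwargs": {"increments": [[[-21, -36, 0], [0, 0, 0], 0], [[-22, -36, 0], [0, 0, 0], 0], [[-21, -36, 0], [0, 0, 0], 0], [[-22, -36, 0], [0, 0, 0], 0], [[-21, -36, 0], [0, 0, 0], 0], [[-22, -36, 0], [0, 0, 0], 0], [[-21, -36, 0], [0, 0, 0], 0], [[-22, -36, 0], [0, 0, 0], 0], [[-21, -36, 0], [0, 0, 0], 0], [[-22, -36, 0], [0, 0, 0], 0], [[-21, -36, 0], [0, 0, 0], 0], [[-21, -36, 0], [0, 0, 0], 0]]}}

```text
time: 10.35
ee_pos: [643.5, -315.0, 218.9]
eef_rot: [[-0.956, 0.293, -0.001], [0.293, 0.956, 0.0], [0.001, 0.0, -1.0]]
contact_force: [0.9, 0.1, 0.3]
grip_width: 87.0
finger_force: 0.0
```

{"fn": "apply_moves", "kwargs": {"increments": [[[0, 0, 0], [0, 0, 0], 0], [[0, 0, 0], [0, 0, 0], 0]]}}

```text
time: 10.55
ee_pos: [642.6, -315.0, 218.6]
eef_rot: [[-0.955, 0.296, -0.001], [0.296, 0.955, -0.0], [0.001, -0.001, -1.0]]
contact_force: [-0.1, 1.3, 0.1]
grip_width: 87.0
finger_force: 0.0
```

```bash
python3 shot.py w4
python3 - <<'E'
from h import *
t=camera('top');s=camera('scene');w=cv2.imread('pics/w4.png')[:,:,::-1]
top=np.hstack([cv2.resize(t[217:337,136:276],(320,274)),cv2.resize(s[180:280,190:307],(320,274))])
cv2.imwrite('pics/m4.png',np.vstack([top,w[:320]])[:,:,::-1])
c=get_calibration('top');print('blue as seated, top view:',fit(c,masks(t)['blue'],(206,275),[(16,42),(24,42),(48,22)]))
E
```

```text
10.55 [ 642.63680895 -314.97394143  218.60621672] 0.04549033527882007
blue as seated, top view: (array([525.55631778, 174.05750306]), np.float64(0.1865449308342907), np.float64(0.7905733337417291))
```

View pics/m4.png

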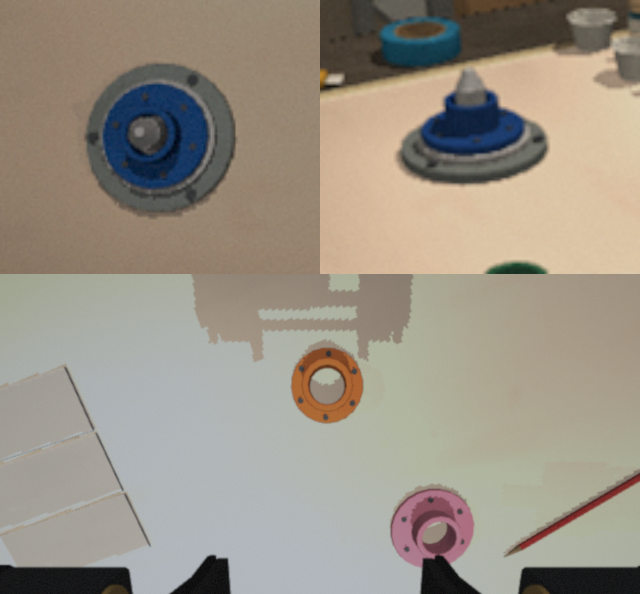

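The blue hub lies flat on the seat with the spigot through it (upper panels), centred to about 1 mm. The wrist view shows orange at pixel (327,110).

Run:
```python
from h import *
im=cv2.imread('pics/w4.png')[:,:,::-1].copy();c=np.load('w4.npz')
h,s,v=cv2.split(cv2.cvtColor(im,cv2.COLOR_RGB2HSV));m=(h<20)&(s>120)&(v>60)
x,sd,mn=fit(c,m,(327,110),HUB(33));st=read_state();print(x,sd,mn)
d=np.r_[x,45]-st['ee_pos'];print(st['eef_rot'].T@d)
```

```text
[ 554.05577579 -286.10101873] 0.18297571783815975 1.113129970160091
[ 93.28514982  -1.7658771  174.44411835]
```

Orange is at (555, −286.4); the two views agree within 3 mm.

{"fn": "apply_moves", "kwargs": {"increments": [[[31, -1, 0], [0, 0, 0], 0], [[31, -1, 0], [0, 0, 0], 0], [[31, 0, 0], [0, 0, 0], 0], [[0, 0, 40], [0, 0, 0], 0], [[0, 0, 40], [0, 0, 0], 0], [[0, 0, 40], [0, 0, 0], 0], [[0, 0, 40], [0, 0, 0], 0], [[0, 0, 0], [0, 0, 0], 0], [[0, 0, 0], [0, 0, 0], 0]]}}

```text
time: 11.6
ee_pos: [554.1, -287.3, 60.5]
eef_rot: [[-0.956, 0.292, -0.0], [0.292, 0.956, 0.0], [0.0, 0.0, -1.0]]
contact_force: [-0.6, 0.5, 0.5]
grip_width: 87.0
finger_force: 0.0
```

{"fn": "apply_moves", "kwargs": {"increments": [[[0, 1, 25], [0, 0, 0], 0], [[0, 0, 14], [0, 0, 0], 0], [[0, 0, 8], [0, 0, 0], 0], [[0, 0, 0], [0, 0, 0], 0], [[0, 0, 0], [0, 0, 0], 1], [[0, 0, 0], [0, 0, 0], 1], [[0, 0, 0], [0, 0, 0], 1], [[0, 0, 0], [0, 0, 0], 1], [[0, 0, 0], [0, 0, 0], 1], [[0, 0, 0], [0, 0, 0], 1], [[0, 0, 0], [0, 0, 0], 1], [[0, 0, 0], [0, 0, 0], 1]], "newtons": 25}}

```text
time: 12.8
ee_pos: [554.1, -287.2, 12.6]
eef_rot: [[-0.956, 0.293, 0.0], [0.293, 0.956, 0.0], [-0.0, 0.0, -1.0]]
contact_force: [0.1, 0.9, 1.9]
grip_width: 43.9
finger_force: 25.0
```

{"fn": "apply_moves", "kwargs": {"increments": [[[0, 0, -30], [0, 0, 0], 1], [[0, 0, -40], [0, 0, 0], 1], [[0, 0, -40], [0, 0, 0], 1], [[0, 0, -40], [0, 0, 0], 1], [[15, 39, 0], [0, 0, 0], 1], [[15, 39, 0], [0, 0, 0], 1], [[15, 39, 0], [0, 0, 0], 1], [[15, 39, 0], [0, 0, 0], 1], [[15, 39, 0], [0, 0, 0], 1], [[15, 39, 0], [0, 0, 0], 1], [[15, 39, 0], [0, 0, 0], 1], [[15, 39, 0], [0, 0, 0], 1]]}}

```text
time: 14.0
ee_pos: [530.4, 47.8, 162.6]
eef_rot: [[-0.956, 0.294, 0.0], [0.294, 0.956, 0.0], [-0.0, 0.0, -1.0]]
contact_force: [1.3, -0.0, -0.4]
grip_width: 43.8
finger_force: 25.0
```

{"fn": "apply_moves", "kwargs": {"increments": [[[15, 39, 0], [0, 0, 0], 1], [[15, 39, 0], [0, 0, 0], 1], [[14, 42, 0], [0, 0, 0], 1], [[0, 0, 0], [0, 0, 0], 1], [[0, 0, 0], [0, 0, 0], 1], [[0, 0, 0], [0, 0, 0], 1]]}}

```text
time: 14.6
ee_pos: [524.2, 172.5, 162.4]
eef_rot: [[-0.956, 0.295, -0.0], [0.295, 0.956, -0.001], [0.0, -0.001, -1.0]]
contact_force: [-0.5, -0.4, -0.9]
grip_width: 43.8
finger_force: 25.0
```

{"fn": "apply_moves", "kwargs": {"increments": [[[0, 2, 35], [0, 0, 0], 1], [[0, 0, 30], [0, 0, 0], 1], [[0, 0, 9], [0, 0, 0], 1], [[0, 0, 8], [0, 0, 0], 1], [[0, 0, 7], [0, 0, 0], 1], [[0, 0, 0], [0, 0, 0], 1], [[0, 0, 0], [0, 0, 0], 1]]}}

```text
time: 15.3
ee_pos: [525.2, 175.8, 74.4]
eef_rot: [[-0.956, 0.294, 0.001], [0.294, 0.956, 0.0], [-0.001, 0.001, -1.0]]
contact_force: [-0.2, -0.2, -1.0]
grip_width: 44.1
finger_force: 25.0
```

{"fn": "apply_moves", "kwargs": {"increments": [[[0, -1, 5], [0, 0, 0], 1], [[0, 0, 4], [0, 0, 0], 1], [[0, 0, 3], [0, 0, 0], 1], [[0, 0, 1], [0, 0, 0], 1], [[0, 0, 0], [0, 0, 0], 1], [[0, 0, 0], [0, 0, 0], 1]]}}

```text
time: 15.9
ee_pos: [524.4, 174.8, 60.6]
eef_rot: [[-0.956, 0.293, -0.0], [0.293, 0.956, -0.0], [0.0, -0.0, -1.0]]
contact_force: [-1.8, -0.8, 0.2]
grip_width: 43.6
finger_force: 25.0
```

Release, retreat upward, and back off so the top camera can see.

{"fn": "apply_moves", "kwargs": {"increments": [[[0, 0, 0], [0, 0, 0], 0], [[0, 0, 0], [0, 0, 0], 0], [[0, 0, 0], [0, 0, 0], 0], [[0, 0, 0], [0, 0, 0], 0], [[0, 0, 0], [0, 0, 0], 0], [[0, 0, 0], [0, 0, 0], 0], [[0, 0, -25], [0, 0, 0], 0], [[0, 0, -45], [0, 0, 0], 0], [[0, 0, -45], [0, 0, 0], 0], [[0, 0, -45], [0, 0, 0], 0], [[0, 0, 0], [0, 0, 0], 0]]}}

```text
time: 17.0
ee_pos: [527.3, 175.6, 226.9]
eef_rot: [[-0.956, 0.294, 0.008], [0.294, 0.956, 0.005], [-0.007, 0.007, -1.0]]
contact_force: [1.5, -0.4, -0.8]
grip_width: 87.0
finger_force: 0.0
```

{"fn": "apply_moves", "kwargs": {"increments": [[[-18, -35, 0], [0, 0, 0], 0], [[-18, -35, 0], [0, 0, 0], 0], [[-18, -35, 0], [0, 0, 0], 0], [[-18, -35, 0], [0, 0, 0], 0], [[-18, -35, 0], [0, 0, 0], 0], [[-18, -35, 0], [0, 0, 0], 0], [[-18, -35, 0], [0, 0, 0], 0], [[-18, -35, 0], [0, 0, 0], 0], [[-18, -35, 0], [0, 0, 0], 0], [[0, 0, 0], [0, 0, 0], 0], [[0, 0, 0], [0, 0, 0], 0]]}}

```text
time: 18.1
ee_pos: [586.4, -175.0, 220.0]
eef_rot: [[-0.955, 0.296, -0.001], [0.296, 0.955, -0.0], [0.001, -0.001, -1.0]]
contact_force: [-0.4, 0.4, 0.3]
grip_width: 87.1
finger_force: 0.0
```

Run:
```python
from h import *
t=camera('top');s=camera('scene');c=get_calibration('top')
cv2.imwrite('pics/m5.png',np.hstack([cv2.resize(t[217:337,136:276],(400,343)),cv2.resize(s[180:280,190:307],(400,343))])[:,:,::-1])
h,sa,v=cv2.split(cv2.cvtColor(t,cv2.COLOR_RGB2HSV))
print(fit(c,(h<22)&(sa>170)&(v>70),(204,275),[(48,33),(56,33),(80,22)]),fit(c,masks(t)['green'],(341,316),HUB(33)),read_state()['time'])
```

```text
(array([525.50940521, 174.09163763]), np.float64(0.18471630365920633), np.float64(0.7885605896313929)) (array([451.17549796, -73.85923032]), np.float64(0.2515397569026301), np.float64(0.8314633302292345)) 18.2
```

View pics/m5.png

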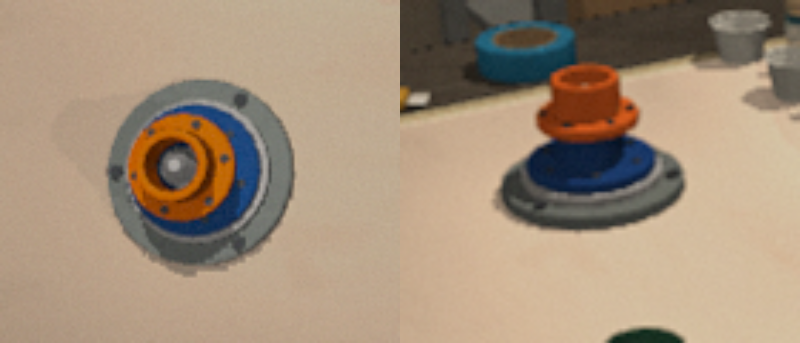

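The orange hub sits level on the blue neck with the spigot tip visible in its bore. Green has not moved. Handing in.

```bash
python3 -c "
from plant import *
print(finish_job())"
```

```text
the job is handed in; nothing more can be done
None
```

The blue hub is seated fully home on the arbor base and the orange hub sits level on top of it. Both are released, the green hub is untouched, and the job was handed in at about 18 s of the 64 s allowed.

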